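# Pack the carver's travelling kit

### The arm

A 7-joint arm with a two-finger parallel gripper is mounted at the origin on the work surface. World frame = base frame: x ahead of the robot, y to its left, z up, the work surface at z = 0. Lengths are in mm, angles in rad, forces in N, time in s.
With the tool pointing down it reaches from about 425 to 925 mm from the base axis. Payload 6.8 kg.
Tool frame: the origin (TCP) lies at the very end of the fingers, on their centre line; the grasp point (between the pads) lies 19 mm behind it; z points along the fingers, y is the line along which they close (so a half turn about z gives the same grasp; the last joint's range is limited). The gripper opens to 85 mm and grips with 20 to 120 N. Pads are 22 mm wide; open, the fingers measure 114 mm over their backs; the gripper's body (76 mm by 85 mm) begins 54 mm behind the grasp point. The pads swing forward as they close: fully open they stand 13 mm farther back than shut.
Start: joints at [1.019, 0.477, 0.022, 1.555, -0.011, 1.109, -0.083], TCP at [289.839, -609.623, 231.308] pointing down, gripper open.
Joint ranges: [-2.96, 2.96], [-0.34, 2.1], [-1.41, 1.46], [0.24, 2.44], [-1.37, 4.51], [0.17, 1.92], [-2.96, 2.96]. Speed limits (rad/s): [2.39, 2.39, 3.14, 3.14, 3.14, 3.14, 3.14].

### API

Orientations are given as a rotation vector (axis times angle).
In Python, from workcell import ctrl gives the robot as it stands.
- The arm moves only by the shell command python3 steer.py 'ROWS' [FORCE]. ROWS is rows parted by semicolons, their numbers by spaces, 1 to 12 of them, each of 5 numbers: the finger opening in mm, then dx, dy, dz in mm, then a turn about the tool's z in rad; each row shifts and turns the commanded pose from where the row before left it, along the tool's axes as they then stand; what a row does not reach is not made up. A row lasts 1/8 s, in which the tool goes at most 62.5 mm and 0.188 rad, less where a joint would pass 70% of its speed; a pose out of reach is approached as far as the arm can. The fingers move at their own pace and stop on an object; FORCE is the grip in N (left out, the last holds). Time passes only in rows, so rows that do not move let the fingers close. It prints the time, the measured TCP pose, the force, the opening and the grip force at its end.
- ctrl.get_obs(): the state, without advancing time (a new reading comes with each control period).
- ctrl.get_image(name): name is "scene" or "top"; returns the picture (480x640x3 uint8, red, green, blue); there is no depth.
- ctrl.camera_model(name): a dict with "fx", "fy", "cx", "cy" (pixels), "extrinsics" (4x4, takes a point from camera to world coordinates). Camera axes: x right, y down, z forward; pixel columns grow to the right and rows downward; lengths in mm; the calibration is good to about 2 mm. A picture is of the moment at which its call begins. camera_model takes no time and is no camera call.
- ctrl.close_job(): hands the job in; it is judged then, once.
The state is a dict: "time": time; "qpos": joint angles; "joint_vel": joint speeds; "joint_torque": joint torques, N m; "tool_pos": TCP position; "ee_rot": TCP orientation; "contact_force": force on the tool from outside, world axes, zero at the start; "moment": the same for the moment, N m; "finger_gap": finger opening in mm; "gripper_force": force on a finger pad.
Only numpy, scipy, OpenCV 4.12 (cv2) and the standard library are available. Lean on these libraries where they do the work, as an engineer would, in place of code of your own. Each camera call takes 0.05 s, during which the arm holds its last target. There are 200 camera calls.

### The job

Pack the travelling carving kit into the flat white tray: the palm gouge, the small sharpening stone, the finger plane and the round tin, each set down level and fully home in the recess made for it (long slot, middle slot, short slot and round well). Leave the carving knife and the large bench stone lying where they are.

Things in the scene. Friction and masses are not known exactly. Their poses are not given: they have to be found in the camera images.
- gouge: Palm gouge, to pack: short wooden handle, flat beneath, long thin steel shank, small U blade; 100 mm long, 50 g. Origin on the underside at mid-length; z up, x towards the blade. Handle x = -50 to -3 mm, 26 mm high; 26 mm wide at x = -34 to -3 (grip at -20), butt 34 mm wide, 28 high. Shank and blade (14 mm wide) 9 to 18 mm up, to x = +50. Either way round is right in its slot.
- stone: Small grey sharpening stone, a plain bar 76 x 28 x 24 mm, to be packed. Origin at the centre of its underside, z up, x along its length. 130 g. Either way round is right.
- plane: Small brass finger plane, to be packed: body 50 x 28 x 24 mm, with a dark wooden wedge, a sloping steel blade and a little round knob on top (38 mm high over all). Origin at the centre of its sole, z up, x along its length towards the knob. Grip the 28 mm wide body. 160 g. Either way round is right.
- tin: Round metal tin of honing paste with a flat lid, diameter 38 mm, 24 mm high, to be packed. Origin at the centre of its underside, z up. 60 g.
- knife: Carving knife, NOT part of the kit, stays: looks like the gouge, but has a long wooden handle (80 mm, 24 mm wide) and a short flat blade; 121 mm long, 22 mm high. Origin on the underside near the middle, x towards the blade, z up.
- benchstone: Large grey bench stone, NOT part of the kit, stays: a bar 116 x 44 x 26 mm. Origin at the centre of its underside, x along its length, z up.
- bay_gouge: Fixed pale wooden insert, grey felt floor, 130 x 66 x 14 mm, one of four side by side (67 mm pitch, any order) in the flat white tray (all rims 18 mm above the table). Origin at the centre of its underside, 4 mm above the table, below the recess's centre; z up, x along the 130 mm side. Recess 11 mm deep (floor 3 mm above the origin): the long slot, 118 x 48 mm, for the gouge.
- bay_stone: Fixed pale wooden insert, grey felt floor, 130 x 66 x 14 mm, one of four side by side (67 mm pitch, any order) in the flat white tray (all rims 18 mm above the table). Origin at the centre of its underside, 4 mm above the table, below the recess's centre; z up, x along the 130 mm side. Recess 11 mm deep (floor 3 mm above the origin): the middle-length slot, 92 x 48 mm, for the small stone.
- bay_plane: Fixed pale wooden insert, grey felt floor, 130 x 66 x 14 mm, one of four side by side (67 mm pitch, any order) in the flat white tray (all rims 18 mm above the table). Origin at the centre of its underside, 4 mm above the table, below the recess's centre; z up, x along the 130 mm side. Recess 11 mm deep (floor 3 mm above the origin): the short slot, 66 x 48 mm, for the finger plane.
- bay_tin: Fixed pale wooden insert, grey felt floor, 130 x 66 x 14 mm, one of four side by side (67 mm pitch, any order) in the flat white tray (all rims 18 mm above the table). Origin at the centre of its underside, 4 mm above the table, below the recess's centre; z up, x along the 130 mm side. Recess 11 mm deep (floor 3 mm above the origin): the round well, diameter 56 mm, for the tin.

How it is judged:
By the outcome, as a careful person would: the job done as asked, in the order asked, and still so for the second after the job is handed in, with the robot touching nothing.
It also fails if it takes over 118 s, if anything falls off the work surface, if the arm or the gripper's body presses on something with over 40 N, if the wrist force passes 120 N, or if a joint passes its speed limit or range.

## Working session

There is one attempt and no reset: what is moved stays moved. The work goes in short steps, Python scripts to look and compute and a shell command to move; the robot and the scene stay as the last step left them, time stands still between calls to the robot, and variables do not carry over. Pictures are saved under pics/ and viewed, at most 14 in all, crops included, and the job is handed in when it is done.

```bash
ls; mkdir -p pics
python3 - <<'E'
from workcell import ctrl
import cv2
for n in("scene","top"):
    cv2.imwrite(f"pics/{n}0.png",ctrl.get_image(n)[:,:,::-1]); m=ctrl.camera_model(n); print(n,m)
o=ctrl.get_obs();print(o)
E
```

```text
pics
steer.py
workcell.py
scene {'fx': 514.400677192176, 'fy': 514.400677192176, 'cx': 327.2151380746419, 'cy': 243.28695622885462, 'extrinsics': array([[ 5.88034046e-01,  5.94376075e-01, -5.48573643e-01,
         1.07667953e+03],
       [ 8.08625679e-01, -4.47478698e-01,  3.81951995e-01,
        -3.68531750e+02],
       [-1.84518915e-02, -6.68191512e-01, -7.43760466e-01,
         7.83886957e+02],
       [ 0.00000000e+00,  0.00000000e+00,  0.00000000e+00,
         1.00000000e+00]])}
top {'fx': 455.35478570405144, 'fy': 455.35478570405144, 'cx': 322.0545299491461, 'cy': 235.14771867781513, 'extrinsics': array([[ 1.72716987e-02, -9.96945645e-01,  7.61647574e-02,
         4.49681742e+02],
       [-9.99741786e-01, -1.83446575e-02, -1.34102381e-02,
         1.19826321e+01],
       [ 1.47664949e-02, -7.59134730e-02, -9.97005063e-01,
         9.11796506e+02],
       [ 0.00000000e+00,  0.00000000e+00,  0.00000000e+00,
         1.00000000e+00]])}
{'time': 0.1, 'qpos': array([ 1.01884763,  0.47773909,  0.0223641 ,  1.55636267, -0.01149943,
        1.10932626, -0.08310948]), 'joint_vel': array([ 0.00116273, -0.00181012,  0.00168074, -0.00294813, -0.00076269,
        0.00166376,  0.00233865]), 'joint_torque': array([ 3.73275354e-03, -5.97765362e+01,  1.61326557e+00, -2.81957674e+01,
        1.27972942e-02,  4.98284149e-03, -1.82200887e-05]), 'tool_pos': array([ 289.59779762, -609.1110187 ,  230.40458823]), 'ee_rot': array([-3.06296013e+00, -6.91115545e-01,  7.95719652e-04]), 'contact_force': array([ 0.02959035,  0.56065295, -0.07782397]), 'moment': array([-0.04408366, -0.00265797,  0.04770264]), 'gripper_force': 0.0, 'finger_gap': 85.1309221521035}
```

View pics/top0.png

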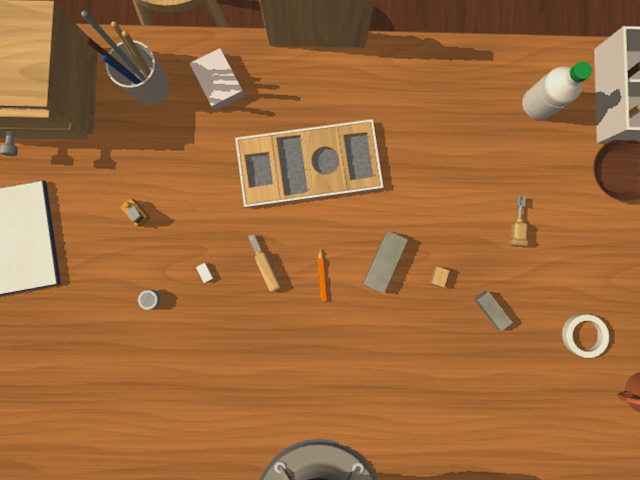

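View pics/scene0.png

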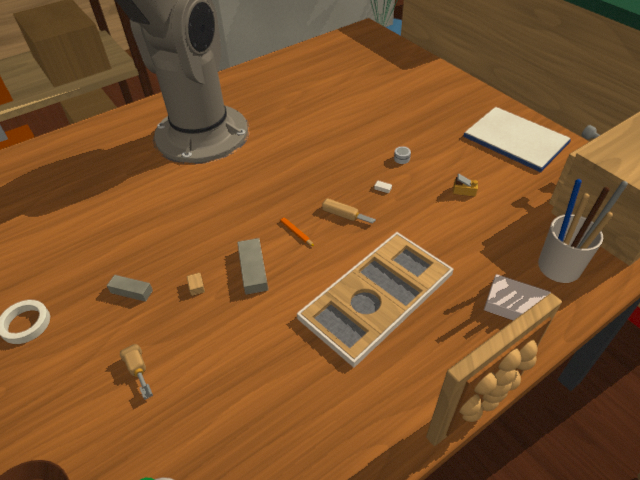

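```bash
cat > h.py <<'E'
import numpy as np, cv2
from workcell import ctrl
def cast(n,uv,z):
    m=ctrl.camera_model(n);E=m["extrinsics"]
    uv=np.atleast_2d(np.array(uv,float))
    d=np.c_[(uv[:,0]-m["cx"])/m["fx"],(uv[:,1]-m["cy"])/m["fy"],np.ones(len(uv))]@E[:3,:3].T
    o=E[:3,3]; return (o+d*((z-o[2])/d[:,2])[:,None])[:,:2]
def crop(im,c,r,s):
    return cv2.resize(im[c[1]-r:c[1]+r,c[0]-r:c[0]+r],(s,s),interpolation=cv2.INTER_CUBIC)
E
python3 - <<'E'
from h import *
t=cv2.imread("pics/top0.png");s=cv2.imread("pics/scene0.png")
C=[(t,c) for c in[(520,222),(494,311),(134,212),(148,299)]]
D=[(s,c) for c in[(137,372),(129,288),(466,186),(402,155)]]
cv2.imwrite("pics/m0.png",np.vstack([np.hstack([crop(i,c,32 if a else 32,200) for i,c in X]) for a,X in enumerate((C,D))]))
# tray outer: white + wood region -> use white mask min-area rect
h=cv2.cvtColor(t,cv2.COLOR_BGR2HSV)
def blobs(mask,x0,y0,x1,y1,z,amin=60):
    m=np.zeros_like(mask);m[y0:y1,x0:x1]=mask[y0:y1,x0:x1]
    for c in cv2.findContours(m,cv2.RETR_EXTERNAL,cv2.CHAIN_APPROX_NONE)[0]:
        if cv2.contourArea(c)<amin: continue
        w=cast("top",c[:,0],z).astype(np.float32); r=cv2.minAreaRect(w)
        print(np.round(r[0],1),np.round(r[1],1),round(r[2],1),cv2.boundingRect(c))
grey=((h[:,:,1]<75)&(h[:,:,2]>30)).astype(np.uint8)
print("slots");blobs(((h[:,:,1]<70)&(h[:,:,2]<140)).astype(np.uint8),242,127,378,200,18)
white=((h[:,:,1]<60)&(h[:,:,2]>170)).astype(np.uint8)
print("tray");blobs(white,225,110,395,215,18)
print("stone");blobs(grey,465,285,525,340,24)
print("tin");blobs(grey,130,280,165,315,24)
print("plane");blobs(((h[:,:,1]>170)&(h[:,:,2]>120)).astype(np.uint8),115,195,155,230,24,5)
E
```

```text
slots
[646.1 128.1] [61.6 44.6] 8.8 (246, 154, 26, 33)
[666.9  -3.8] [51.1 49.9] 45.7 (312, 148, 27, 26)
[656.2  62.3] [113.3  44.8] 8.9 (278, 137, 29, 58)
[677.5 -69.1] [87.5 44.6] 9.2 (344, 134, 29, 46)
tray
[662.7  28.7] [139.5 277.5] 9.1 (236, 120, 147, 87)
stone
[ 376.8 -334.6] [79.  31.6] 37.7 (475, 292, 37, 39)
tin
[387.3 330.9] [36.3 42.3] 1.0 (138, 290, 23, 20)
plane
[556.1 366.8] [66.8 77.6] 1.1 (115, 195, 40, 35)
```

View pics/m0.png

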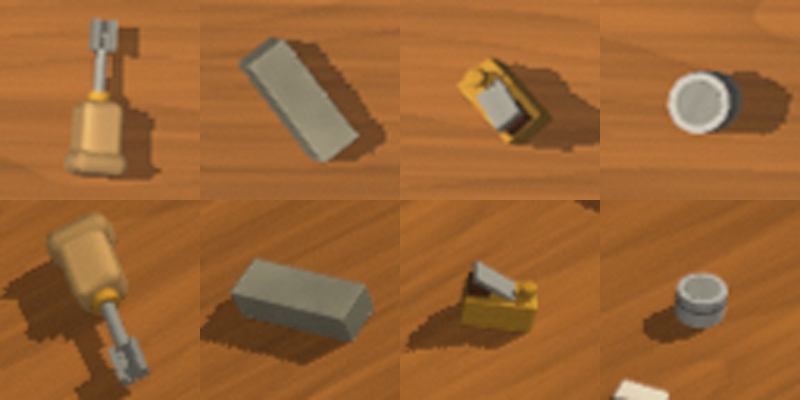

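```bash
python3 - <<'E'
from h import *
P=lambda o,l:np.array(o)+np.array(l,float)/3.125
def show(n,a): print(n,np.round(a.mean(0),1),np.round(a,1).tolist())
def ang(a,b): return round(float(np.degrees(np.arctan2(*(b-a)[::-1]))),1)
a=cast("top",P((462,279),[(52,72),(82,40),(157,132),(122,160)]),24);show("stone t",a);print(ang((a[0]+a[1])/2,(a[2]+a[3])/2))
a=cast("scene",P((97,256),[(57,60),(172,88),(151,124),(33,94)]),24);show("stone s",a);print(ang((a[0]+a[3])/2,(a[2]+a[1])/2))
b=P((102,180),[(58,88),(95,58),(150,118),(118,145)])
a=np.r_[cast("top",b[:2],24),cast("top",b[2:],8)];show("plane t",a);print(ang((a[2]+a[3])/2,(a[0]+a[1])/2), ang(a[2],a[1]),ang(a[3],a[0]))
a=cast("scene",P((434,154),[(62,99),(137,105)]),24);show("plane s near edge top",a);print(ang(*a))
a=cast("scene",P((434,154),[(62,122),(130,132)]),0);show("plane s near edge bottom",a)
a=cast("scene",P((434,154),[(127,90)]),36);show("knob s",a)
a=cast("top",P((102,180),[(80,76)]),36);show("knob t",a)
a=cast("top",P((488,190),[(96,172),(105,20)]),14);show("gouge t",a);print(ang(*a),np.linalg.norm(a[1]-a[0]))
a=cast("top",P((488,190),[(98,95)]),14);show("collar t",a)
a=cast("scene",P((105,340),[(80,228),(132,382)]),14);show("gouge s",a);print(ang(*a),np.linalg.norm(a[1]-a[0]))
show("tin t",cast("top",P((116,267),[(100,102)]),24));show("tin s",cast("scene",P((370,123),[(102,288-200)]),24))
# bay check in scene
show("well s",cast("scene",[(366,301)],18)); show("short s",cast("scene",[(412,262)],18))
E
cat >> h.py <<'E'
from scipy.spatial.transform import Rotation as R
def go(x,y,z,yaw):
    o=ctrl.get_obs();M=R.from_rotvec(o["ee_rot"]).as_matrix()
    cur=np.degrees(np.arctan2(M[1,0],M[0,0])); t=-((yaw-cur+90)%180-90)
    print("t",round(o["time"],2),"pos",np.round(o["tool_pos"],1),"yaw",round(cur,1),"tilt",np.round(M[:2,2],3),"q",np.round(o["qpos"],2),"gap",round(o["finger_gap"],1))
    print("delta now-axes",np.round(M.T@(np.array([x,y,z])-o["tool_pos"]),1),"turn",round(np.radians(t),3))
E
python3 -c "from h import *; go(534.7,-393.4,110,-4.3)"
```

```text
t 0.1 pos [ 289.6 -609.1  230.4] yaw 25.4 tilt [-0.001  0.001] q [ 1.02  0.48  0.02  1.56 -0.01  1.11 -0.08] gap 85.1
delta now-axes [314.  -89.4 120.5] turn 0.519
```

```bash
python3 steer.py '70 52.3 -14.9 20;' 2>&1 | tail -3; python3 steer.py '70 52.3 -14.9 20 0; 70 52.3 -14.9 20 0; 70 52.3 -14.9 20 0; 70 52.3 -14.9 20 0; 70 52.3 -14.9 20 0; 70 52.3 -14.9 20 0; 70 0 0 0 0.173; 70 0 0 0 0.173; 70 0 0 0 0.173; 70 0 0 0 0' 60; python3 -c "from h import *; go(534.7,-393.4,9,-4.3)"
```

```text
connect(sys.argv[1:4])
    ~~~~~~~^^^^^^^^^^^^^^^
ValueError: each row has 5 numbers
time: 1.35
tool_pos: [534.7, -393.8, 110.8]
ee_rot: [-3.139, 0.115, 0.002]
contact_force: [-0.4, 0.2, -0.4]
finger_gap: 69.8
gripper_force: 0.0
t 1.35 pos [ 534.7 -393.8  110.8] yaw -4.2 tilt [-0.001  0.   ] q [ 0.48  0.58  0.09  1.69 -0.06  0.88 -1.05] gap 69.8
delta now-axes [ 1.000e-01 -4.000e-01  1.018e+02] turn 0.002
```

```bash
python3 steer.py '70 0 0 34 0; 70 0 0 34 0; 70 0 0 25 0; 70 0 0 9 0; 10 0 0 0 0; 10 0 0 0 0; 10 0 0 0 0; 10 0 0 0 0; 10 0 0 0 0; 10 0 0 0 0' 60; python3 -c "
from h import *
cv2.imwrite('pics/g1.png',np.hstack([cv2.resize(ctrl.get_image('scene')[300:460,40:240,::-1],(500,400)),cv2.resize(ctrl.get_image('top')[160:280,460:550,::-1],(300,400))]))"
```

```text
time: 2.6
tool_pos: [535.9, -394.8, 10.9]
ee_rot: [3.138, -0.118, 0.004]
contact_force: [-0.5, 0.1, 7.5]
finger_gap: 24.3
gripper_force: 60.9
```

View pics/g1.png

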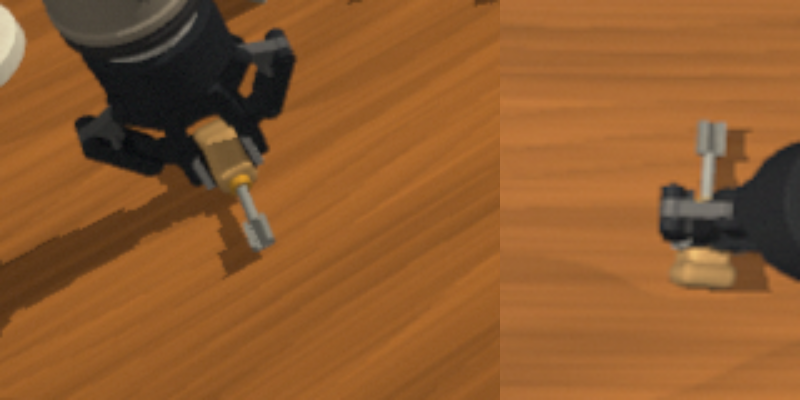

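```bash
python3 steer.py '10 0 0 -10 0; 10 0 0 -40 0; 10 0 0 -40 0; 10 0 0 0 0'; python3 -c "from h import *; go(638.3,59.2,100,9.1)"
```

```text
time: 3.2
tool_pos: [536.9, -395.8, 103.6]
ee_rot: [3.136, -0.118, 0.01]
contact_force: [-0.6, 0.7, 0.5]
finger_gap: 24.8
gripper_force: 60.1
t 3.2 pos [ 536.9 -395.8  103.6] yaw -4.3 tilt [ 0.006 -0.004] q [ 0.48  0.59  0.08  1.69 -0.06  0.86 -1.05] gap 24.8
delta now-axes [  66.8 -461.3    2.4] turn -0.234
```

```bash
python3 steer.py '10 8.4 -57.7 0 0; 10 8.4 -57.7 0 0; 10 8.4 -57.7 0 0; 10 8.4 -57.7 0 0; 10 8.4 -57.7 0 0; 10 8.4 -57.7 0 0; 10 8.4 -57.7 0 0; 10 8.4 -57.7 0 0; 10 0 0 0 -0.117; 10 0 0 0 -0.117; 10 0 0 0 0; 10 0 0 0 0'; python3 -c "
from h import *; go(638.3,59.2,17,9.1)
cv2.imwrite('pics/g2.png',np.hstack([cv2.resize(ctrl.get_image('scene')[140:380,270:470,::-1],(400,480)),cv2.resize(ctrl.get_image('top')[80:260,220:370,::-1],(400,480))]))"
```

```text
time: 4.7
tool_pos: [636.2, 60.7, 98.9]
ee_rot: [3.132, 0.245, -0.001]
contact_force: [0.0, -0.5, -0.8]
finger_gap: 24.4
gripper_force: 60.1
t 4.7 pos [636.2  60.7  98.9] yaw 8.9 tilt [-0.001 -0.   ] q [-0.18  0.56 -0.01  1.75  0.01  0.83 -1.62] gap 24.4
delta now-axes [ 1.9  1.8 81.9] turn -0.003
```

View pics/g2.png

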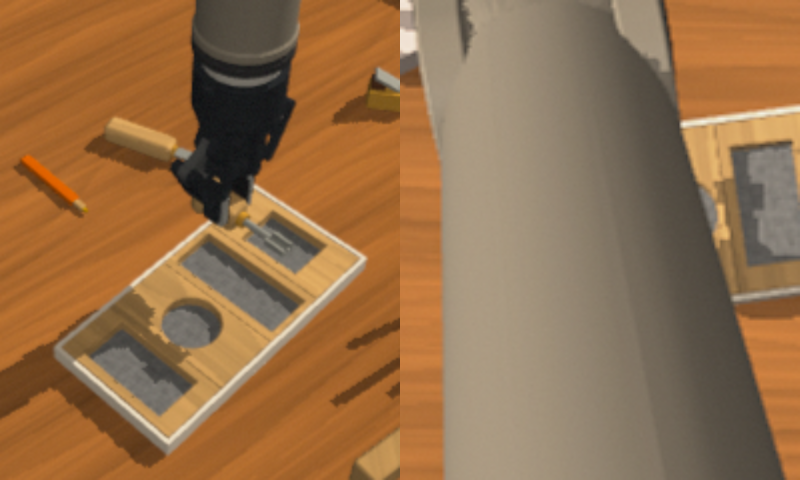

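```bash
python3 steer.py '10 1.9 1.8 0 0; 10 0 0 40 0; 10 0 0 30 0; 10 0 0 5 0; 10 0 0 0 0; 10 0 0 2 0; 10 0 0 2 0; 10 0 0 0 0'; python3 -c "
from h import *; go(638.3,59.2,17.5,9.1)
cv2.imwrite('pics/g3.png',cv2.resize(ctrl.get_image('scene')[200:320,320:460,::-1],(700,600)))"
```

```text
time: 5.8
tool_pos: [638.9, 59.6, 20.7]
ee_rot: [-3.132, -0.249, -0.001]
contact_force: [-1.0, -0.3, 0.1]
finger_gap: 24.4
gripper_force: 60.1
t 5.8 pos [638.9  59.6  20.7] yaw 9.1 tilt [0.001 0.   ] q [-0.18  0.67 -0.02  1.78  0.02  0.69 -1.62] gap 24.4
delta now-axes [-0.7  0.3  3.2] turn -0.0
```

View pics/g3.png

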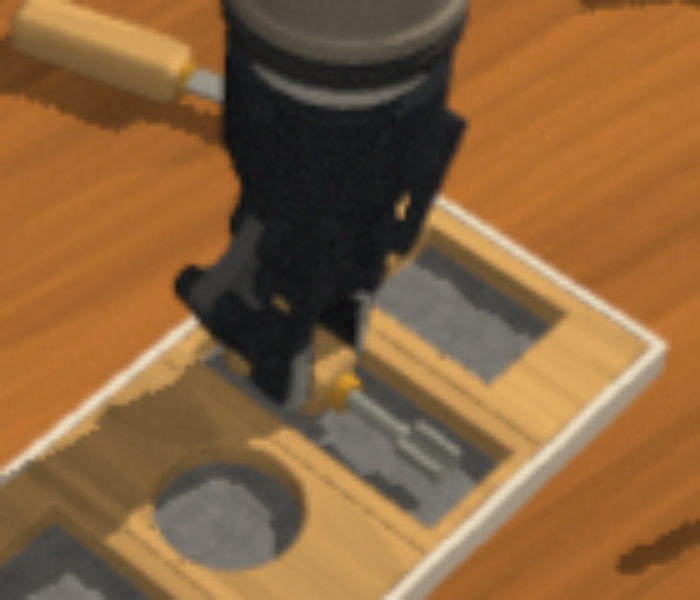

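```bash
python3 steer.py '10 -0.7 0.3 1.5 0; 10 0 0 1.2 0; 10 0 0 0 0'; python3 steer.py '32 0 0 0 0; 32 0 0 0 0; 34 0 0 0 0; 40 0 0 -10 0; 50 0 0 -40 0; 60 0 0 -40 0; 70 0 0 0 0'; python3 -c "from h import *; go(377.8,-336,110,38.5)"
```

```text
time: 6.22
tool_pos: [638.0, 59.1, 17.9]
ee_rot: [3.132, 0.249, -0.0]
contact_force: [-1.3, -0.7, 3.9]
finger_gap: 24.4
gripper_force: 60.6
time: 7.1
tool_pos: [640.9, 59.5, 112.0]
ee_rot: [-3.131, -0.249, -0.012]
contact_force: [0.2, -0.5, 0.6]
finger_gap: 70.3
gripper_force: 0.0
t 7.1 pos [640.9  59.5 112. ] yaw 9.1 tilt [0.008 0.001] q [-0.18  0.55 -0.01  1.74  0.01  0.85 -1.61] gap 70.3
delta now-axes [-322.2  349.1   -0.4] turn -0.513
```

```bash
python3 steer.py '70 -40.3 43.6 0 0; 70 -40.3 43.6 0 0; 70 -40.3 43.6 0 0; 70 -40.3 43.6 0 0; 70 -40.3 43.6 0 0; 70 -40.3 43.6 0 0; 70 -40.3 43.6 0 0; 70 -40.3 43.6 0 0; 70 0 0 0 -0.171; 70 0 0 0 -0.171; 70 0 0 0 -0.171; 70 0 0 0 0'; python3 -c "
from h import *; go(377.8,-336,9,38.5)
cv2.imwrite('pics/g4.png',cv2.resize(ctrl.get_image('scene')[200:380,270:470,::-1],(800,600)))"
```

```text
time: 8.6
tool_pos: [374.5, -336.1, 107.3]
ee_rot: [-2.966, -1.033, 0.0]
contact_force: [-0.2, 0.2, 0.7]
finger_gap: 69.9
gripper_force: 0.0
t 8.6 pos [ 374.5 -336.1  107.3] yaw 38.4 tilt [-0.     0.001] q [ 0.65  0.36 -0.05  2.07  0.03  0.71 -0.32] gap 69.9
delta now-axes [ 2.6  2.1 98.3] turn -0.002
```

View pics/g4.png

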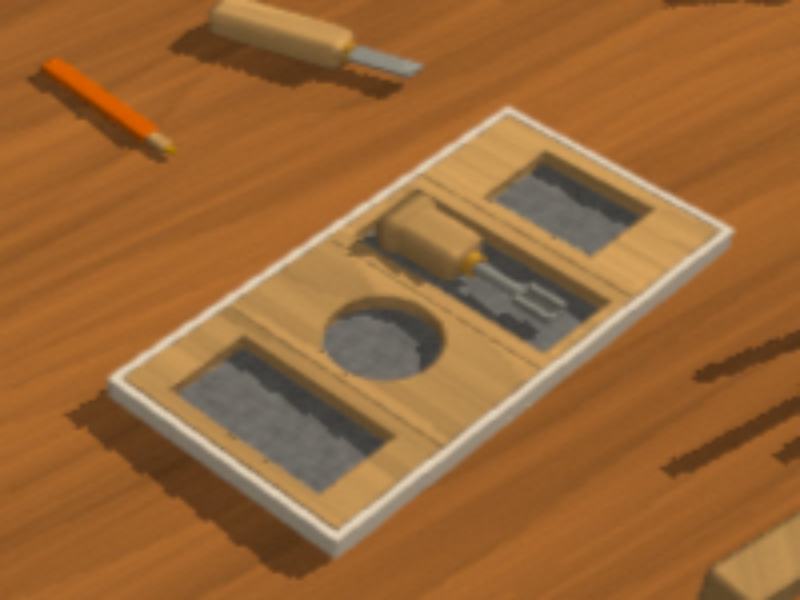

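```bash
python3 steer.py '70 2.6 2.1 20 0; 70 0 0 40 0; 70 0 0 30 0; 70 0 0 8 0; 10 0 0 0 0; 10 0 0 0 0; 10 0 0 0 0; 10 0 0 0 0; 10 0 0 0 0; 10 0 0 0 0' 60; python3 -c "from h import *; go(678.1,-70.1,100,9.1)"; python3 steer.py '10 0 0 -10 0; 10 0 0 -40 0; 10 0 0 -45 0; 10 0 0 0 0';  python3 -c "from h import *; go(678.1,-70.1,100,9.1)"
```

```text
time: 9.9
tool_pos: [379.0, -336.8, 11.0]
ee_rot: [2.965, 1.034, 0.002]
contact_force: [-1.0, 1.8, 5.4]
finger_gap: 26.4
gripper_force: 59.7
t 9.9 pos [ 379.  -336.8   11. ] yaw 38.5 tilt [ 0.002 -0.001] q [ 0.64  0.54 -0.05  2.1   0.05  0.5  -0.34] gap 26.4
delta now-axes [400.2 -22.6 -88.8] turn 0.512
time: 10.4
tool_pos: [380.4, -337.9, 108.6]
ee_rot: [2.96, 1.033, 0.007]
contact_force: [-0.6, 0.7, -2.3]
finger_gap: 26.1
gripper_force: 59.5
t 10.4 pos [ 380.4 -337.9  108.6] yaw 38.5 tilt [ 0.006 -0.005] q [ 0.65  0.37 -0.06  2.06  0.03  0.71 -0.33] gap 26.1
delta now-axes [399.7 -24.6   9.2] turn 0.512
```

```bash
python3 steer.py '10 57.1 -3.5 0 0; 10 57.1 -3.5 0 0; 10 57.1 -3.5 0 0; 10 57.1 -3.5 0 0; 10 57.1 -3.5 0 0; 10 57.1 -3.5 0 0; 10 57.1 -3.5 0 0; 10 0 0 0 0.171; 10 0 0 0 0.171; 10 0 0 0 0.17; 10 0 0 0 0; 10 0 0 0 0'; python3 -c "from h import *; go(678.1,-70.1,17.7,9.1)"
```

```text
time: 11.9
tool_pos: [675.4, -68.2, 104.1]
ee_rot: [-3.131, -0.256, 0.001]
contact_force: [-0.0, 0.1, -1.3]
finger_gap: 26.4
gripper_force: 59.4
t 11.9 pos [675.4 -68.2 104.1] yaw 9.3 tilt [-0.001 -0.   ] q [-0.01  0.61  0.03  1.65 -0.02  0.88 -1.38] gap 26.4
delta now-axes [ 2.4  2.3 86.4] turn 0.004
```

```bash
python3 steer.py '10 2.4 2.3 0 0; 10 0 0 40 0; 10 0 0 35 0; 10 0 0 6 0; 10 0 0 0 0; 10 0 0 2 0; 10 0 0 0 0'; python3 -c "
from h import *; go(678.1,-70.1,17.7,9.1)
cv2.imwrite('pics/s3.png',cv2.resize(ctrl.get_image('scene')[240:390,280:440,::-1],(640,600)))"
```

```text
time: 12.78
tool_pos: [679.4, -70.2, 22.9]
ee_rot: [3.131, 0.251, 0.003]
contact_force: [0.3, 0.8, -1.3]
finger_gap: 26.4
gripper_force: 59.4
t 12.78 pos [679.4 -70.2  22.9] yaw 9.2 tilt [ 0.002 -0.   ] q [-0.    0.72  0.02  1.67 -0.02  0.75 -1.38] gap 26.4
delta now-axes [-1.3 -0.3  5.2] turn 0.001
```

View pics/s3.png

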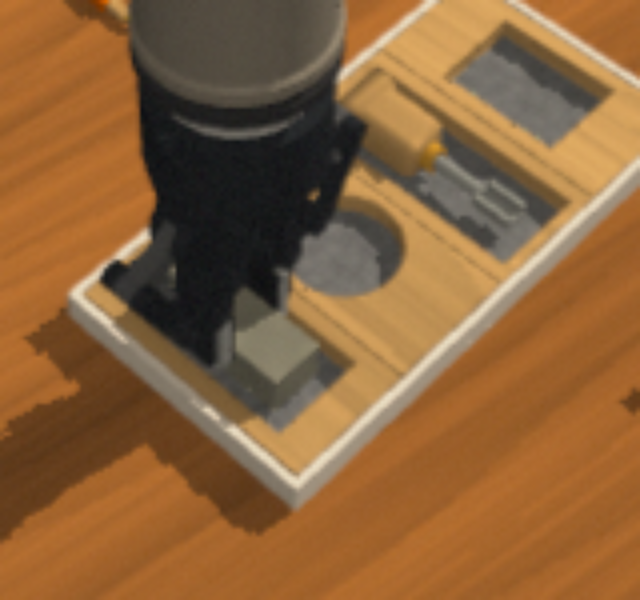

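Stone is inside the slot (scaled pixel ~(275,350)), clear of the walls. Lower and release.

```bash
python3 steer.py '10 -0.7 0 3 0; 10 0 0 1.5 0; 10 0 0 0.7 0; 10 0 0 0 0'; python3 steer.py '34 0 0 0 0; 34 0 0 0 0; 36 0 0 0 0; 40 0 0 -10 0; 50 0 0 -40 0; 60 0 0 -50 0; 70 0 0 0 0'; python3 -c "from h import *; go(555.5,370,120,44)"
```

```text
time: 13.32
tool_pos: [677.9, -70.3, 18.1]
ee_rot: [-3.132, -0.251, -0.0]
contact_force: [-4.9, -0.5, 12.8]
finger_gap: 26.3
gripper_force: 61.1
time: 14.2
tool_pos: [681.3, -70.9, 121.7]
ee_rot: [3.13, 0.25, 0.014]
contact_force: [0.4, 0.9, -0.2]
finger_gap: 70.2
gripper_force: 0.0
t 14.2 pos [681.3 -70.9 121.7] yaw 9.1 tilt [ 0.009 -0.001] q [-0.01  0.6   0.03  1.63 -0.02  0.91 -1.38] gap 70.2
delta now-axes [-5.430e+01 -4.552e+02  3.000e-01] turn -0.609
```

```bash
python3 steer.py '70 -6.8 -56.9 0 0; 70 -6.8 -56.9 0 0; 70 -6.8 -56.9 0 0; 70 -6.8 -56.9 0 0; 70 -6.8 -56.9 0 0; 70 -6.8 -56.9 0 0; 70 -6.8 -56.9 0 0; 70 -6.8 -56.9 0 0; 70 0 0 0 -0.152; 70 0 0 0 -0.152; 70 0 0 0 -0.152; 70 0 0 0 -0.152'; python3 steer.py '70 0 0 0 0'; python3 -c "
from h import *; go(555.5,370,9,44)
cv2.imwrite('pics/p1.png',np.hstack([cv2.resize(ctrl.get_image('scene')[200:380,280:480,::-1],(500,450)),cv2.resize(ctrl.get_image('top')[110:215,230:300,::-1],(300,450))]))"
```

```text
time: 15.7
tool_pos: [551.5, 370.1, 115.7]
ee_rot: [2.909, 1.184, -0.001]
contact_force: [-0.8, 0.8, -0.1]
finger_gap: 70.1
gripper_force: 0.0
time: 15.82
tool_pos: [551.6, 370.0, 115.8]
ee_rot: [2.914, 1.174, -0.001]
contact_force: [0.2, -0.5, -0.4]
finger_gap: 69.9
gripper_force: 0.0
t 15.82 pos [551.6 370.  115.8] yaw 43.9 tilt [-0.001 -0.   ] q [-0.57  0.58 -0.16  1.67  0.11  0.9  -1.58] gap 69.9
delta now-axes [  2.9   2.7 106.8] turn -0.002
```

View pics/p1.png

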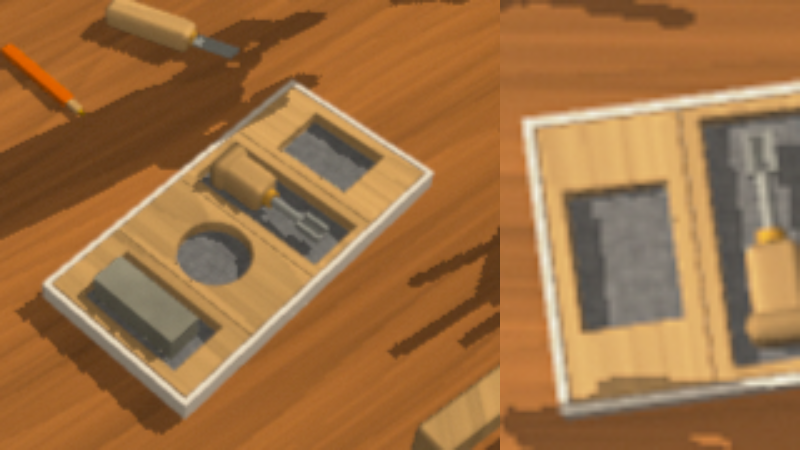

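```bash
python3 steer.py '70 2.9 2.7 20 0; 70 0 0 45 0; 70 0 0 33 0; 70 0 0 8 0; 10 0 0 0 0; 10 0 0 0 0; 10 0 0 0 0; 10 0 0 0 0; 10 0 0 0 0; 10 0 0 0 0' 60; python3 -c "
from h import *; go(646.3,128.3,100,9.1)
cv2.imwrite('pics/p2.png',np.hstack([cv2.resize(ctrl.get_image('scene')[120:240,400:520,::-1],(400,400)),cv2.resize(ctrl.get_image('top')[110:220,300:410,::-1],(400,400))]))"
```

```text
time: 17.18
tool_pos: [556.9, 371.3, 12.3]
ee_rot: [-2.912, -1.176, -0.005]
contact_force: [-0.2, -0.4, 7.2]
finger_gap: 26.0
gripper_force: 60.4
t 17.18 pos [556.9 371.3  12.3] yaw 44.0 tilt [0.003 0.002] q [-0.58  0.72 -0.15  1.7   0.15  0.73 -1.6 ] gap 26.0
delta now-axes [-104.1  237.   -88. ] turn 0.609
```

View pics/p2.png

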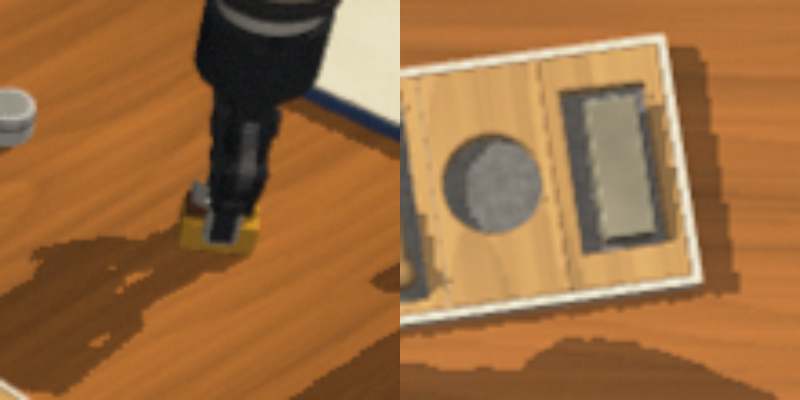

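```bash
python3 steer.py '10 0 0 -10 0; 10 0 0 -40 0; 10 0 0 -45 0; 10 0 0 0 0'; python3 -c "from h import *; go(646.3,128.3,105,9.1)"
```

```text
time: 17.77
tool_pos: [558.0, 372.3, 110.2]
ee_rot: [-2.911, -1.175, -0.012]
contact_force: [0.4, 0.3, -1.6]
finger_gap: 26.6
gripper_force: 59.6
t 17.77 pos [558.  372.3 110.2] yaw 44.0 tilt [0.006 0.005] q [-0.57  0.59 -0.16  1.66  0.12  0.89 -1.58] gap 26.6
delta now-axes [-105.9  236.9    4.6] turn 0.609
```

```bash
python3 steer.py '10 -21.2 47.4 0 0; 10 -21.2 47.4 0 0; 10 -21.2 47.4 0 0; 10 -21.2 47.4 0 0; 10 -21.2 47.4 0 0; 10 0 0 0 0.152; 10 0 0 0 0.152; 10 0 0 0 0.152; 10 0 0 0 0.153; 10 0 0 0 0; 10 0 0 0 0'; python3 -c "from h import *; go(646.3,128.3,19,9.1)"
```

```text
time: 19.15
tool_pos: [643.6, 126.4, 105.0]
ee_rot: [3.131, 0.254, -0.001]
contact_force: [-0.9, 0.2, -1.0]
finger_gap: 26.2
gripper_force: 59.6
t 19.15 pos [643.6 126.4 105. ] yaw 9.3 tilt [-0.001 -0.   ] q [-0.29  0.58  0.01  1.71 -0.    0.86 -1.69] gap 26.2
delta now-axes [ 3.1 -1.5 86. ] turn 0.003
```

```bash
python3 steer.py '10 3 -1.5 0 0; 10 0 0 40 0; 10 0 0 35 0; 10 0 0 6 0; 10 0 0 0 0; 10 0 0 2 0; 10 0 0 0 0'; python3 -c "
from h import *; go(646.3,128.3,19,9.1)
cv2.imwrite('pics/p3.png',cv2.resize(ctrl.get_image('scene')[200:320,340:480,::-1],(700,600)))"
```

```text
time: 20.02
tool_pos: [647.6, 128.6, 23.6]
ee_rot: [-3.131, -0.249, -0.003]
contact_force: [-0.1, 0.6, -0.7]
finger_gap: 26.8
gripper_force: 59.5
t 20.02 pos [647.6 128.6  23.6] yaw 9.1 tilt [0.002 0.001] q [-0.29  0.69  0.    1.73 -0.    0.72 -1.7 ] gap 26.8
delta now-axes [-1.3  0.1  4.6] turn -0.0
```

View pics/p3.png

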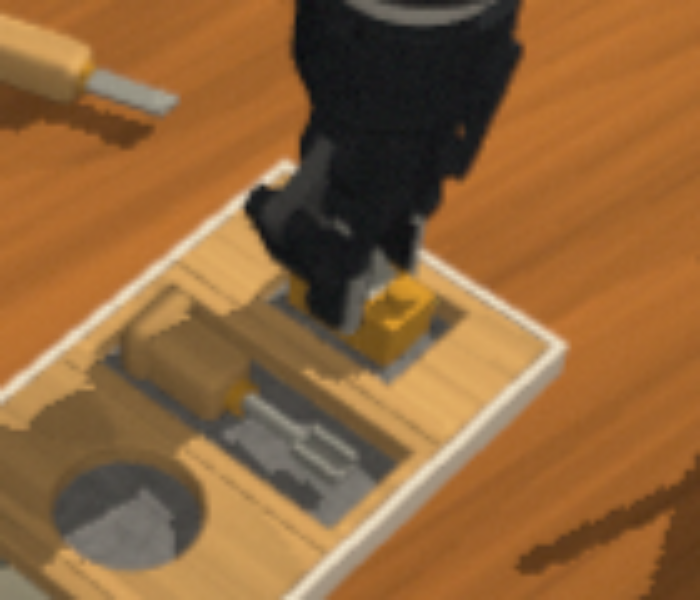

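The plane's front end (scaled ~(385,350)) is within the short slot with margin. Lower and release.

```bash
python3 steer.py '10 -0.7 0 2.5 0; 10 0 0 1.5 0; 10 0 0 0.7 0; 10 0 0 0 0'; python3 steer.py '34 0 0 0 0; 34 0 0 0 0; 36 0 0 0 0; 40 0 0 -10 0; 50 0 0 -40 0; 60 0 0 -50 0; 70 0 0 0 0'; python3 -c "from h import *; go(387,333.5,120,60)"
```

```text
time: 20.58
tool_pos: [646.1, 128.3, 19.2]
ee_rot: [-3.132, -0.249, 0.0]
contact_force: [-4.4, -1.2, 12.1]
finger_gap: 25.9
gripper_force: 61.1
time: 21.45
tool_pos: [649.5, 128.9, 123.1]
ee_rot: [-3.13, -0.248, -0.014]
contact_force: [0.5, 0.7, 0.2]
finger_gap: 69.8
gripper_force: 0.0
t 21.45 pos [649.5 128.9 123.1] yaw 9.1 tilt [0.009 0.002] q [-0.3   0.56  0.01  1.69 -0.01  0.88 -1.7 ] gap 69.8
delta now-axes [-226.9 -243.4    1.3] turn -0.889
```

```bash
python3 steer.py '70 -37.8 -40.6 0 0; 70 -37.8 -40.6 0 0; 70 -37.8 -40.6 0 0; 70 -37.8 -40.6 0 0; 70 -37.8 -40.6 0 0; 70 -37.8 -40.6 0 0; 70 0 0 0 0; 70 0 0 0 0'; python3 -c "
from h import *; go(387,333.5,9,9.1)"
```

```text
time: 22.45
tool_pos: [383.8, 332.6, 117.5]
ee_rot: [3.131, 0.25, 0.0]
contact_force: [0.6, -0.7, 0.5]
finger_gap: 70.0
gripper_force: 0.0
t 22.45 pos [383.8 332.6 117.5] yaw 9.1 tilt [ 0.    -0.001] q [-0.78  0.35 -0.06  2.05  0.03  0.74 -2.28] gap 70.0
delta now-axes [  3.4  -0.5 108.5] turn 0.0
```

```bash
python3 steer.py '70 3.4 -0.5 20 0; 70 0 0 45 0; 70 0 0 35 0; 70 0 0 8 0; 10 0 0 0 0; 10 0 0 0 0; 10 0 0 0 0; 10 0 0 0 0; 10 0 0 0 0; 10 0 0 0 0' 40; python3 steer.py '10 0 0 -10 0; 10 0 0 -40 0; 10 0 0 -50 0; 10 0 0 0 0'; python3 -c "
from h import *; go(667.5,-4,107,9.1)
cv2.imwrite('pics/t1.png',np.hstack([cv2.resize(ctrl.get_image('scene')[60:220,320:480,::-1],(400,400)),cv2.resize(ctrl.get_image('top')[110:220,225:335,::-1],(400,400))]))"
```

```text
time: 23.7
tool_pos: [388.1, 334.5, 11.2]
ee_rot: [-3.13, -0.248, -0.004]
contact_force: [-0.5, -2.2, 7.6]
finger_gap: 36.0
gripper_force: 40.4
time: 24.2
tool_pos: [388.9, 336.2, 114.0]
ee_rot: [-3.126, -0.249, -0.01]
contact_force: [0.6, 0.4, -1.5]
finger_gap: 36.5
gripper_force: 40.2
t 24.2 pos [388.9 336.2 114. ] yaw 9.1 tilt [0.006 0.006] q [-0.78  0.37 -0.07  2.05  0.04  0.72 -2.28] gap 36.5
delta now-axes [221.3 380.    6.5] turn -0.0
```

View pics/t1.png

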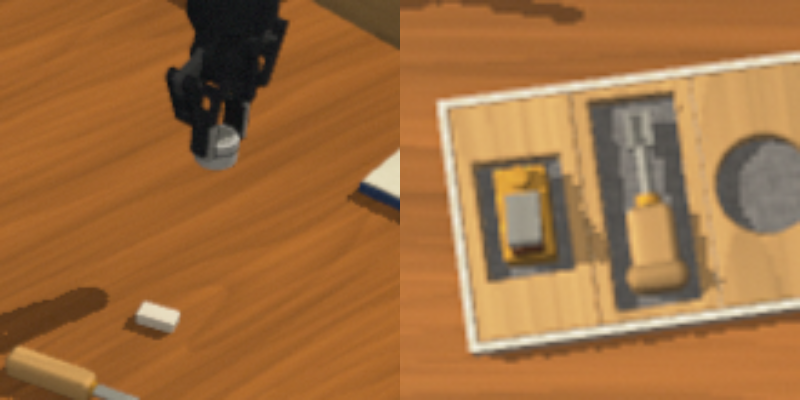

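```bash
python3 steer.py '10 27.7 47.5 0 0; 10 27.7 47.5 0 0; 10 27.7 47.5 0 0; 10 27.7 47.5 0 0; 10 27.7 47.5 0 0; 10 27.7 47.5 0 0; 10 27.7 47.5 0 0; 10 27.7 47.5 0 0; 10 0 0 0 0; 10 0 0 0 0'; python3 -c "
from h import *; go(667.5,-4,18.2,9.1)"
```

```text
time: 25.55
tool_pos: [664.4, -5.7, 107.9]
ee_rot: [-3.131, -0.249, 0.005]
contact_force: [0.6, 0.7, -0.7]
finger_gap: 36.0
gripper_force: 40.3
t 25.55 pos [664.4  -5.7 107.9] yaw 9.1 tilt [-0.003  0.   ] q [-0.11  0.59  0.03  1.68 -0.02  0.88 -1.48] gap 36.0
delta now-axes [ 3.6 -1.1 89.7] turn 0.0
```

```bash
python3 steer.py '10 3 -1.1 0 0; 10 0 0 40 0; 10 0 0 40 0; 10 0 0 4 0; 10 0 0 0 0; 10 0 0 2 0; 10 0 0 0 0'; python3 -c "
from h import *; go(667.5,-4,18.2,9.1)
cv2.imwrite('pics/t2.png',cv2.resize(ctrl.get_image('scene')[220:360,290:450,::-1],(640,560)))"
```

```text
time: 26.42
tool_pos: [669.4, -4.5, 25.0]
ee_rot: [3.132, 0.249, 0.003]
contact_force: [0.1, 0.4, 0.1]
finger_gap: 36.3
gripper_force: 40.3
t 26.43 pos [669.4  -4.5  25. ] yaw 9.1 tilt [0.002 0.   ] q [-0.1   0.7   0.03  1.71 -0.02  0.73 -1.48] gap 36.3
delta now-axes [-1.8 -0.8  6.8] turn -0.0
```

View pics/t2.png

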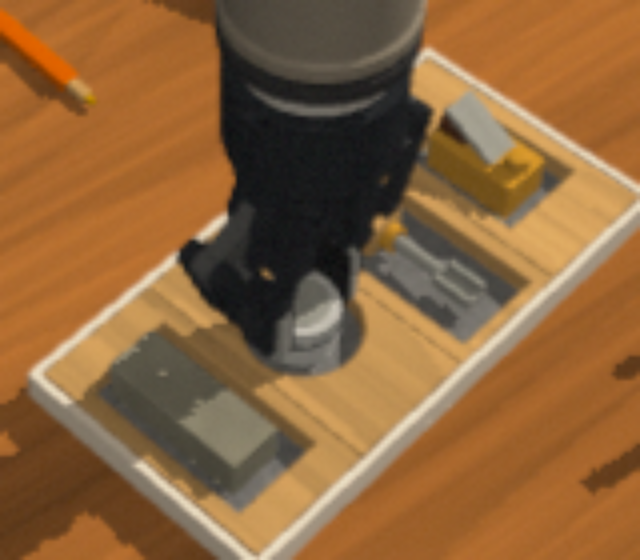

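The tin sits within the well's outline (scaled ~(310,335)); lower the rest and release.

```bash
python3 steer.py '10 -1.2 -0.6 3 0; 10 0 0 2 0; 10 0 0 1.2 0; 10 0 0 0 0'; python3 steer.py '42 0 0 0 0; 42 0 0 0 0; 44 0 0 0 0; 46 0 0 -10 0; 50 0 0 -40 0; 60 0 0 -60 0; 70 0 0 -60 0; 70 0 60 0 0; 70 0 60 0 0; 70 0 60 0 0; 70 0 60 0 0; 70 0 0 0 0'; python3 -c "
from h import *
cv2.imwrite('pics/f.png',np.hstack([cv2.resize(ctrl.get_image('scene')[200:380,280:460,::-1],(400,400)),cv2.resize(ctrl.get_image('top')[85:235,230:380,::-1],(400,400))]))"
```

```text
time: 26.98
tool_pos: [667.1, -4.2, 18.3]
ee_rot: [-3.132, -0.249, 0.001]
contact_force: [-3.7, 1.2, 7.2]
finger_gap: 36.1
gripper_force: 41.0
time: 28.48
tool_pos: [703.6, -249.9, 188.0]
ee_rot: [3.128, 0.234, -0.001]
contact_force: [0.3, -0.3, -0.4]
finger_gap: 70.2
gripper_force: 0.0
```

View pics/f.png

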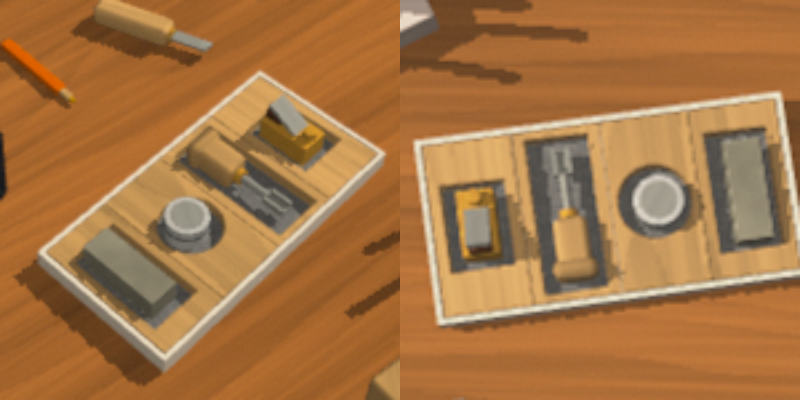

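All four items are home, with felt showing around each one; the knife lies where it was.

```bash
python3 steer.py '70 0 0 0 0; 70 0 0 0 0; 70 0 0 0 0; 70 0 0 0 0' && python3 -c "from workcell import ctrl; print(ctrl.close_job())"
```

```text
time: 29.08
tool_pos: [705.3, -240.8, 187.6]
ee_rot: [3.132, 0.25, 0.0]
contact_force: [0.2, -0.5, 0.3]
finger_gap: 70.3
gripper_force: 0.0
the job is handed in; nothing more can be done
None
```

The gouge, small stone, finger plane and tin each lie in their own recess, the knife and bench stone were left untouched, and the job was handed in at about 29 s; the last pictures show all four in place, but no verdict was returned.

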